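Hold the sprung hood of the test enclosure at the switch-setting index

TASK

The interlock switch of the small test enclosure is about to be set, which needs its sprung hood held part-open. Flip the cam lever on the quadrant from lying forward right over to upright so that the hood is freed, then lift the hood by its bar handle's rubber sleeve against the spring until the hood's pointer stands level with the index marker set on the quadrant's rim. Keep hold of the handle and finish like that, holding the hood still at the mark with the lever left upright; leave the index as it is set and do not disturb the multimeter, spanner and orange-handled screwdriver lying about.

Things in the scene. Friction and masses are not known exactly. Their poses are not given: they have to be found in the camera images.
- enclosure: fixed grey steel test box, 220 (x) x 260 (y) x 101 mm high, aluminium-framed hood with clear window on top (top face 115 mm above the bench). Origin: centre of its underside; -x its front (panel with sockets), +x the hinge side. Beside its +y side stands a slotted steel quadrant plate (5 mm thick, mid-plane y = +152 mm, rim 168 mm from the hinge axis, up to 243 mm above the bench)
- hood_hinge (a point): middle of the hood's hinge axis, at x = +115, y = 0, z = +107 mm in the enclosure frame; the axis runs along the enclosure's y
- hood (a joint): opening angle of the hood (rad) about its hinge axis: 0 closed, grows as the front rises, stop at 1.0. Spring and weight pull it shut: about 7 N at the handle along its arc starts it, about 10 N holds it at 0.7 (up to 18 N if only pulled straight up). It cannot be lifted while the cam lever is clamped
- hood_handle: turning grip sleeve of the hood's bar handle: dark rubber tube 16 mm thick, 92 mm long (along its y), between two posts 112 mm apart; axis 44 mm above the hood's top face. Origin: middle of its axis, 213 mm in front of the hinge axis and 52 mm above the hood's plane (closed: x = -98, y = 0, z = +159 mm in the enclosure frame); it spins freely on its bar, so the grip need not tilt
- cam_lever (a joint): angle of the cam lever (rad) about its stud, which the hood carries along the quadrant's slot. 0 (start 0 to 0.12): lies level, pointing forward (-x of the enclosure), clamped. Grows as its end rises and swings back; free above about 0.8; stop at 1.6 (upright, just past vertical). Stays where left; about 2 N at the end turns it
- lever_grip (a point): point on the axis of the lever's black grip, 85 mm from the stud axis, y = +211 mm in the enclosure frame. Grip: 14 mm thick rod from 46 to 105 mm off the stud, square to it, with a 17 mm ball end; 40 mm free beside it towards the quadrant. Stud axis (hood closed): x = -35, z = +107 mm in the enclosure frame, parallel to its y
- index (a joint): angle at which the index rider is clamped on the quadrant rim (rad, 0.32 to 0.76, different each time): the hood stands at the mark when joint hood equals it
- index_tip (a point): outer end of the index rider's dark 3 mm thick blade, 195 mm from the hinge axis on the quadrant's rim; axes as the hood's when the hood is at the mark
- hood_pointer (a point): outer end of the hood's dark 3 mm thick pointer blade, 195 mm from the hinge axis, 10 mm to the inner side (-y of the enclosure) of the index blade; turns with the hood; level with index_tip when at the mark
- multimeter: multimeter, 148 x 74 x 48 mm, lying to the right of the enclosure; bystander
- spanner_13: spanner, 156 mm long, 10 mm high, lying flat to the left of the enclosure; bystander
- screwdriver_c: screwdriver with orange handle, 265 mm long, lying farther left; bystander

How it is judged:
By the outcome, as a careful person would: the job done as asked, in the order asked, and still so for the second after the job is handed in, while the arm keeps its last pose, push and grip.
It also fails if it takes over 54 s, if anything falls off the work surface, if the arm or the gripper's body presses on something with over 40 N, if the wrist force passes 120 N, or if a joint passes its speed limit or range.

ROBOT

A 6-joint arm with a two-finger parallel gripper is mounted at the origin on a cart in front of the work surface, level with it; the furniture and walls round the work are solid. World frame = base frame: x ahead of the robot, y to its left, z up, the work surface at z = 0. Lengths are in m, angles in rad, forces in N, time in s.
With the tool pointing down it reaches from about 0.3 to 0.875 m from the base axis. Payload 6.4 kg.
Tool frame: the origin (TCP) lies at the very end of the fingers, on their centre line; the grasp point (between the pads) lies 19 mm behind it; z points along the fingers, y is the line along which they close (so a half turn about z gives the same grasp; the last joint's range is limited). The gripper opens to 88 mm and grips with 3 to 60 N. Pads are 18 mm wide; open, the fingers measure 123 mm over their backs; the gripper's body (75 mm by 187 mm) begins 45 mm behind the grasp point.
Start: joints at [-1.378, 0.181, 1.607, -0, 1.354, -0.206], TCP at [0.223, -0.53, 0.239] pointing down, gripper open.
Joint ranges: [-2.99, 2.99], [-0.89, 2.07], [0.3, 2.58], [-1.14, 4.28], [0, 2.63], [-3.12, 3.12]. Speed limits (rad/s): [2.57, 2.57, 3.01, 3.14, 3.14, 3.14].

INTERFACE

Orientations are given as a rotation vector (axis times angle).
In Python, from bench import env, snapshot, camera_model, job, spot_in, regions_of, mark_of gives the robot as it stands.
- The arm moves only by the tool move_arm, never from a script. Its argument "commands" is one flat list of numbers, 7 for each row, row after row: the opening, from -1 (shut) to 1 (fully open), then the shift along the tool's x, y, z in mm, then the turn, a rotation vector about the tool's x, y, z in degrees. A call has 1 to 12 rows; each row shifts and turns the commanded pose from where the row before left it, along the tool's axes as they then stand; what a row does not reach is not made up. A row lasts 1/8 s, in which the tool goes at most 62.5 mm and 10.7 degrees, less where a joint would pass 70% of its speed; a pose out of reach is approached as far as the arm can. A call is refused whole if a number of a shift passes 62.5 or a number of a turn 10.7, either way. A call with a gripper value outside its range is refused whole. The fingers move at their own pace and stop on an object; "force" is the grip in N (left out, the last holds). Time passes only in rows, so rows that do not move let the fingers close. It gives the time, the measured TCP pose, the force, the opening and the grip force at its end, in the units of the state.
- env.read_state(): the state, without advancing time (a new reading comes with each control period).
- snapshot(name): name is "scene" or "top"; returns the picture (400x640x3 uint8, red, green, blue); there is no depth.
- camera_model(name): a dict with "camera_matrix" (3x3 intrinsics, pixels), "R" (3x3) and "t" (3): a world point X has camera coordinates R X + t. Camera axes: x right, y down, z forward; pixel columns grow to the right and rows downward; lengths in m; the calibration is good to about 2 mm. A picture is of the moment at which its call begins. camera_model takes no time and is no camera call.
- job.hand_in(): hands the job in; it is judged then, once.
Trained networks look in the newest picture that a camera, given by its name, has taken for a name from the list of things; names that differ only in an ending like _2 or _b are one class to them, and where a whole thing is asked for, a point or a joint stands for the part that bears it (a point fixed in the world has none). Each returns a list of dicts, best first, with "score" (0 to 1); they miss things now and then, are a little off and sometimes report something else, mostly with a low value. They report only what shows in the picture. A call takes as long as a camera call.
- spot_in(camera, query): "centre" ([x, y, z] in m, in world coordinates, good to about 4 mm: the middle of the surface that is visible of it).
- regions_of(camera, query): "region" (400x640 bool, what is visible of it).
- mark_of(camera, query): "centre" ([x, y, z] in m, in world coordinates, good to about 4 mm: a listed point, or the origin of a listed thing).
The state is a dict: "time_s": time; "joint_positions": joint angles; "joint_velocities": joint speeds; "effort": joint torques, N m; "tcp_pos": TCP position; "ee_rot": TCP orientation; "force": force on the tool from outside, world axes, zero at the start; "ft_torque": the same for the moment, N m; "opening": finger opening in m; "gripper_force": force on a finger pad.
Only numpy, scipy, OpenCV 4.12 (cv2) and the standard library are available. Lean on these libraries where they do the work, as an engineer would, in place of code of your own. Each camera call takes 0.05 s, during which the arm holds its last target. There are 200 camera calls.

## Working session

There is one attempt and no reset: what is moved stays moved. The work goes in short steps, Python scripts to look and compute and a tool call to move; the robot and the scene stay as the last step left them, time stands still between calls to the robot, and variables do not carry over. Pictures are saved under pics/ and viewed, at most 10 in all, crops included, and the job is handed in when it is done.

Besides the shell and the picture viewer there is one more tool, called after ">>>" by a JSON object that holds its "method" and its "body", one argument or row to a line. move_arm: Moves the arm, as the interface text tells. Its arguments: {"type":"object","properties":{"commands":{"type":"array"},"force":{"type":"number"}},"required":["commands"]}

```bash
mkdir -p pics; cat > m.py <<'E'
from bench import *
import numpy as np, cv2
E
python3 - <<'E'
from m import *
for c in ("scene","top"):
    im=snapshot(c); cv2.imwrite(f"pics/{c}0.png",im[:,:,::-1])
    for q in ["enclosure","hood_hinge","hood_handle","lever_grip","index_tip","hood_pointer","multimeter","spanner_13","screwdriver_c"]:
        r=mark_of(c,q); print(c,q,[(np.round(d["centre"],4).tolist(),round(d["score"],2)) for d in r[:2]])
s=env.read_state(); print(s["time_s"],s["tcp_pos"],s["ee_rot"],s["opening"])
E
```

```text
scene enclosure [([0.553, 0.0376, -0.0036], 0.84), ([0.5584, 0.1963, 0.2364], 0.18)]
scene hood_hinge [([0.6658, 0.0131, 0.107], 0.69)]
scene hood_handle [([0.4566, 0.0641, 0.1597], 0.64)]
scene lever_grip [([0.4836, 0.2716, 0.1075], 0.55)]
scene index_tip [([0.555, 0.1984, 0.2375], 0.39)]
scene hood_pointer [([0.5047, 0.1968, 0.1058], 0.67)]
scene multimeter []
scene spanner_13 [([0.5557, 0.3739, -0.0018], 0.51)]
scene screwdriver_c [([0.4142, 0.4846, 0.0024], 0.6), ([0.6667, 0.0134, 0.1099], 0.21)]
top enclosure [([0.5517, 0.0374, -0.003], 0.94)]
top hood_hinge [([0.664, 0.0156, 0.1069], 0.73)]
top hood_handle [([0.455, 0.0636, 0.1609], 0.62)]
top lever_grip [([0.4881, 0.2773, 0.1085], 0.73)]
top index_tip [([0.5611, 0.1967, 0.2355], 0.62)]
top hood_pointer [([0.5095, 0.2009, 0.102], 0.86)]
top multimeter [([0.5065, -0.2617, 0.0035], 0.6)]
top spanner_13 [([0.5503, 0.3714, 0.001], 0.69)]
top screwdriver_c [([0.4125, 0.4858, -0.0018], 0.67), ([0.5522, 0.0372, -0.0022], 0.46)]
1.0 [ 0.22331454 -0.52991248  0.2387611 ] [3.07922451e+00 6.22270970e-01 2.75141929e-05] 0.0879565181666361
```

```bash
ls; ls pics
```

```text
m.py
pics
scene0.png
top0.png
```

View pics/scene0.png

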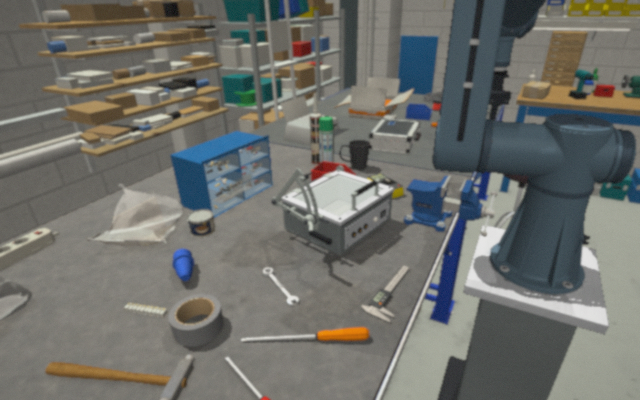

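View pics/top0.png

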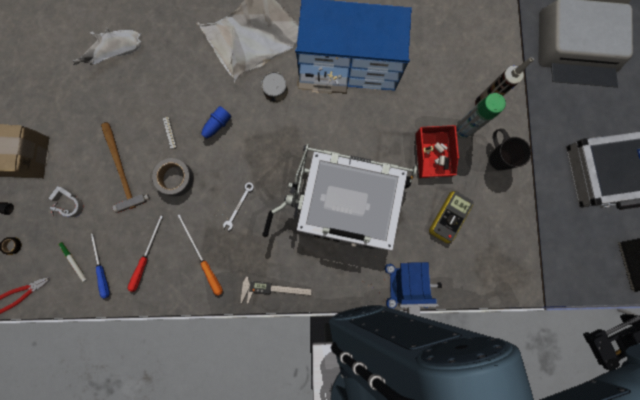

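```bash
cat >> m.py <<'E'
from scipy.spatial.transform import Rotation as Ro
from scipy.optimize import least_squares
ENC={"enclosure":(0,0,0),"hood_hinge":(.115,0,.107),"hood_handle":(-.098,0,.159),"lever_grip":(-.12,.211,.107),"hood_pointer":(-.08,.142,.107)}
E
python3 - <<'E'
from m import *
P=[];Q=[];I=[]
for c in ("scene","top"):
  for k in range(2):
    snapshot(c)
    for q,e in ENC.items():
        for d in mark_of(c,q)[:1]:
            if d["score"]>.4: P.append(e);Q.append(d["centre"])
    for d in mark_of(c,"index_tip")[:1]: I.append(d["centre"])
P=np.array(P);Q=np.array(Q)
def tf(p,P): 
    R=Ro.from_euler("z",p[3]).as_matrix(); return P@R.T+[p[0],p[1],p[2]]
r=least_squares(lambda p:(tf(p,P)-Q).ravel(),[.55,.04,0,.1],loss="soft_l1",f_scale=.004)
p=r.x; print("pose",p.round(4)); print(np.c_[P,(Q-tf(p,P))*1000].round(3))
for i in I:
    e=Ro.from_euler("z",-p[3]).apply(np.array(i)-p[:3]); d=e-[.115,0,.107]; print("idx",e.round(4),np.arctan2(d[2],-d[0]).round(3),np.hypot(d[0],d[2]).round(4))
for n,e in dict(stud=(-.035,.211,.107),grip=(-.12,.211,.107),handle=(-.098,0,.159)).items(): print(n,tf(p,np.array(e)).round(4))
print(env.read_state()["time_s"])
E
```

```text
pose [ 5.531e-01  4.170e-02 -4.000e-04 -2.313e-01]
[[ 0.115  0.     0.107  2.135 -2.171  0.573]
 [-0.098  0.     0.159 -1.739 -1.707  5.673]
 [-0.12   0.211  0.107  1.396  1.67   0.373]
 [-0.08   0.142  0.107 -2.218  1.303  0.573]
 [ 0.     0.     0.     2.071 -0.638  2.773]
 [ 0.115  0.     0.107  2.035  0.329  4.273]
 [-0.098  0.     0.159 -3.939  0.593  0.873]
 [-0.12   0.211  0.107 -1.104 -3.13  -1.027]
 [-0.08   0.142  0.107 -2.018 -0.497 -0.427]
 [ 0.     0.     0.    -1.329 -2.838 -2.427]
 [ 0.115  0.     0.107  2.335  0.929  1.673]
 [-0.12   0.211  0.107  1.396  4.37  -0.027]
 [-0.08   0.142  0.107 -1.518 -0.097 -4.727]
 [ 0.     0.     0.     2.271 -4.338 -2.827]
 [ 0.115  0.     0.107 -0.765 -0.171  0.473]
 [-0.12   0.211  0.107  1.796  5.57  -0.927]
 [-0.08   0.142  0.107 -1.218  2.003 -4.727]]
idx [-0.0328  0.1548  0.2355] 0.716 0.1958
idx [-0.0309  0.1536  0.2373] 0.729 0.1956
idx [-0.0299  0.1544  0.2395] 0.741 0.1964
idx [-0.0336  0.1546  0.2382] 0.723 0.1982
stud [0.5674 0.2551 0.1066]
grip [0.4847 0.2746 0.1066]
handle [0.4577 0.0642 0.1586]
2.4
```

The scene view shows the enclosure at about (340,210), with the quadrant and lever on its left. The top view shows the lever at (280,215), the handle at (345,235), the spanner at (238,205) and the multimeter at (450,218). The fit is good: enclosure yaw is -0.231 and the index is about 0.727.

```bash
cat >> m.py <<'E'
POSE=[.5531,.0417,0,-.2313]; RE=Ro.from_euler("z",POSE[3]); O=np.array(POSE[:3])
def W(e): return O+RE.apply(e)
def orient(z,y): # tool z and y in enclosure frame
    z=np.array(z,float);z/=np.linalg.norm(z);y=np.array(y,float); return RE*Ro.from_matrix(np.c_[np.cross(y,z),y,z])
LEV=lambda t:orient((np.sin(t),0,-np.cos(t)),(0,1,0))
HAN=orient((0,0,-1),(1,0,0))
def plan(way,op,start=None):
    """way: list of (tcp, Rotation, n); prints rows, returns end"""
    s=env.read_state(); p,R=start or (s["tcp_pos"],Ro.from_rotvec(s["ee_rot"]))
    for tp,tR,n in way:
        dv=(R.inv()*tR).as_rotvec(degrees=True)/n; out=[]
        for i in range(n):
            d=(R.inv().apply((tp-p)/(n-i)*1000)).round(); r=dv.round(1)
            p=p+R.apply(d/1000); R=R*Ro.from_rotvec(r,degrees=True); out+=[op,*d.tolist(),*r.tolist()]
        print(n,"rows:",",".join(f"{v:g}" for v in out),"| miss mm",((tp-p)*1000).round(1))
    return p,R
E
python3 - <<'E'
from m import *
R0=Ro.from_rotvec(env.read_state()["ee_rot"])
T=LEV(np.pi/4); zt=T.apply([0,0,1])
g=W([-.125,.211,.109])+zt*.019
mid=LEV(0); 
R1=R0*Ro.from_rotvec((R0.inv()*mid).as_rotvec()*.5)
plan([(np.array([.33,-.18,.40]),R1,11),(np.array([.34,.19,.40]),mid,11),(g-zt*.09,T,9)],0)
print(g)
E
```

```text
11 rows: 0,21,-26,-15,0,-0,-6.5,0,24,-23,-15,0,-0,-6.5,0,27,-20,-15,0,-0,-6.5,0,29,-17,-15,0,-0,-6.5,0,30,-14,-14,0,-0,-6.5,0,32,-10,-15,0,-0,-6.5,0,32,-6,-14,0,-0,-6.5,0,33,-3,-15,0,-0,-6.5,0,33,1,-14,0,-0,-6.5,0,33,5,-15,0,-0,-6.5,0,32,9,-14,0,-0,-6.5 | miss mm [-0.4  0.1  0.3]
11 rows: 0,33,3,-0,0,0,-6.6,0,33,7,-0,0,0,-6.6,0,32,11,-0,0,0,-6.6,0,30,15,-0,0,0,-6.6,0,29,18,-0,0,0,-6.6,0,26,21,-0,0,0,-6.6,0,24,24,-0,0,0,-6.6,0,21,27,-0,0,0,-6.6,0,17,29,-0,0,0,-6.6,0,14,30,-0,0,0,-6.6,0,10,32,-0,0,0,-6.6 | miss mm [-0.4  0.1  0.3]
9 rows: 0,-7,13,27,0,-5,0,0,-5,13,27,0,-5,0,0,-3,13,28,0,-5,0,0,-0,13,28,0,-5,0,0,2,13,28,0,-5,0,0,5,13,27,0,-5,0,0,7,12,27,0,-5,0,0,9,13,26,0,-5,0,0,11,12,25,0,-5,0 | miss mm [-0.3  0.3  0.2]
[0.49287639 0.2726564  0.09556497]
```

>>> {"method": "move_arm", "body": {
  "commands": [0,21,-26,-15,0,0,-6.5,0,24,-23,-15,0,0,-6.5,0,27,-20,-15,0,0,-6.5,0,29,-17,-15,0,0,-6.5,0,30,-14,-14,0,0,-6.5,0,32,-10,-15,0,0,-6.5,0,32,-6,-14,0,0,-6.5,0,33,-3,-15,0,0,-6.5,0,33,1,-14,0,0,-6.5,0,33,5,-15,0,0,-6.5,0,32,9,-14,0,0,-6.5],
  "force": 15
}}

```text
time_s: 3.78
tcp_pos: [0.3305, -0.1791, 0.4005]
ee_rot: [2.131, 2.307, -0.0]
force: [0.2, 0.3, 1.0]
opening: 0.044
gripper_force: 0.0
```

>>> {"method": "move_arm", "body": {
  "commands": [0,33,3,0,0,0,-6.6,0,33,7,0,0,0,-6.6,0,32,11,0,0,0,-6.6,0,30,15,0,0,0,-6.6,0,29,18,0,0,0,-6.6,0,26,21,0,0,0,-6.6,0,24,24,0,0,0,-6.6,0,21,27,0,0,0,-6.6,0,17,29,0,0,0,-6.6,0,14,30,0,0,0,-6.6,0,10,32,0,0,0,-6.6,0,0,0,0,0,0,0]
}}

```text
time_s: 5.28
tcp_pos: [0.34, 0.1913, 0.3996]
ee_rot: [-0.351, -3.121, -0.0]
force: [0.2, -0.1, -0.4]
opening: 0.0438
gripper_force: 0.0
```

>>> {"method": "move_arm", "body": {
  "commands": [0,-7,13,27,0,-5,0,0,-5,13,27,0,-5,0,0,-3,13,28,0,-5,0,0,0,13,28,0,-5,0,0,2,13,28,0,-5,0,0,5,13,27,0,-5,0,0,7,12,27,0,-5,0,0,9,13,26,0,-5,0,0,11,12,25,0,-5,0,0,0,0,0,0,0,0]
}}

```text
time_s: 6.52
tcp_pos: [0.4296, 0.2851, 0.1554]
ee_rot: [0.266, 2.349, -0.119]
force: [-0.3, -1.2, -0.4]
opening: 0.0437
gripper_force: 0.0
```

```bash
python3 - <<'E'
from m import *
s=env.read_state(); print(s["time_s"],s["tcp_pos"],s["joint_positions"],s["force"],s["opening"])
T=LEV(np.pi/4); R=Ro.from_rotvec(s["ee_rot"]); print("rot err deg",(R.inv()*T).as_rotvec(degrees=True).round(1))
L=[]
for c in("top","scene"):
    im=snapshot(c); cv2.imwrite(f"pics/{c}1.png",im[:,:,::-1])
    for d in mark_of(c,"lever_grip")[:1]: print(c,d["centre"],d["score"])
zt=T.apply([0,0,1]); g=W([-.125,.211,.109])+zt*.019
plan([(g,T,6)],0)
E
```

```text
6.525 [0.42959796 0.28505274 0.1553805 ] [ 0.69965603  0.04346417  2.16382647 -1.05285274  0.70979672  0.11192506] [-0.27639235 -1.24128899 -0.39915458] 0.04374121574946277
rot err deg [-0.1 -0.3  0.4]
top [0.4817, 0.2786, 0.1059] 0.75
scene [0.5069, 0.1997, 0.1053] 0.62
6 rows: 0,0,-0,15,0,0,-0,0,0,-0,15,0,0,-0,0,1,-0,15,0,0,-0,0,0,-0,15,0,0,-0,0,1,-0,15,0,0,-0,0,0,-0,15,0,0,-0 | miss mm [-0.1 -0.2 -0.6]
```

```bash
python3 -c "
import cv2,numpy as np
a=cv2.resize(cv2.imread('pics/top1.png')[160:260,200:360],(640,400),interpolation=3);b=cv2.resize(cv2.imread('pics/scene1.png')[140:260,230:430],(666,400),interpolation=3)[:,:640]
cv2.imwrite('pics/c1.png',cv2.resize(np.vstack([a,b]),(480,600)))"
```

```text
(no output)
```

View pics/c1.png

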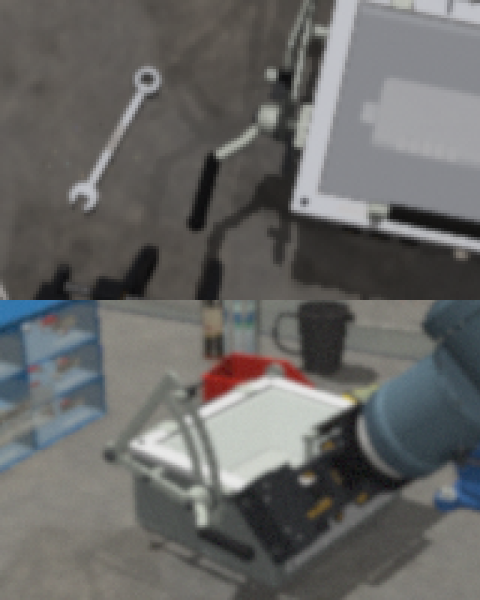

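```bash
python3 - <<'E'
from m import *
m=camera_model("top")
def px(X):
    c=np.array(m["R"])@X+np.array(m["t"]); u=np.array(m["camera_matrix"])@c; return u[:2]/u[2]
s=env.read_state();R=Ro.from_rotvec(s["ee_rot"])
def crop(u): return ((u-[200,160])*[3,6/2]).round()  # 160px->480, 100px->300
for n,X in dict(tcp=s["tcp_pos"],l=s["tcp_pos"]+R.apply([0,.022,0]),r=s["tcp_pos"]+R.apply([0,-.022,0]),grip=W([-.12,.211,.107]),r46=W([-.081,.211,.107]),end=W([-.14,.211,.107]),stud=W([-.035,.211,.107])).items(): print(n,crop(px(X)))
E
```

```text
tcp [179. 256.]
l [154. 251.]
r [205. 262.]
grip [201. 199.]
r46 [211. 157.]
end [196. 220.]
stud [222. 107.]
```

The projection checks out: the rod in the crop runs (212,155) to (195,225), as predicted, and the fingers straddle its line at x 154 and 205. Advancing and gripping.

>>> {"method": "move_arm", "body": {
  "commands": [0,0,0,15,0,0,0,0,0,0,15,0,0,0,0,1,0,15,0,0,0,0,0,0,15,0,0,0,0,1,0,15,0,0,0,0,0,0,15,0,0,0,0,0,0,0,0,0,0,-1,0,0,0,0,0,0,-1,0,0,0,0,0,0,-1,0,0,0,0,0,0,-1,0,0,0,0,0,0],
  "force": 15
}}

```text
time_s: 8.1
tcp_pos: [0.4904, 0.2733, 0.1079]
ee_rot: [0.279, 2.375, -0.126]
force: [-1.4, -12.3, 3.0]
opening: 0.0128
gripper_force: 15.0
```

```bash
python3 - <<'E'
from m import *
s=env.read_state(); print(s["time_s"],s["tcp_pos"],s["joint_positions"].round(3),s["force"],s["opening"])
R=Ro.from_rotvec(s["ee_rot"]);z=R.apply([0,0,1]);g=s["tcp_pos"]-.019*z; e=RE.inv().apply(g-O); print("grasp enc",e)
d=e-[-.035,.211,.107]; r=np.hypot(d[0],d[2]); a0=np.arctan2(d[2],-d[0]); print(r,a0)
way=[]
for a in np.linspace(a0,1.62,25)[1:]:
    ge=np.array([-.035-r*np.cos(a),e[1],.107+r*np.sin(a)]); way.append((W(ge)+.019*z,R,1))
plan(way,-1)
E
```

```text
8.1 [0.49041067 0.27330671 0.10792063] [ 0.579  0.207  2.095 -1.138  0.59   0.148] [ -1.44587872 -12.30985613   2.98125843] 0.012812103404543109
grasp enc [-0.12712277  0.21131655  0.12176665]
0.09329876258000727 0.15894113699581372
1 rows: -1,-5,-0,-3,0,0,0 | miss mm [-0.5  0.1 -0. ]
1 rows: -1,-4,-0,-3,0,0,0 | miss mm [-0.  -0.1  0.5]
1 rows: -1,-5,-0,-3,0,0,0 | miss mm [ 0.1 -0.2  0.3]
1 rows: -1,-5,-0,-3,0,0,0 | miss mm [ 0.6 -0.4  0. ]
1 rows: -1,-6,-0,-2,0,0,0 | miss mm [-0.  -0.3 -0.4]
1 rows: -1,-5,-0,-1,0,0,0 | miss mm [-0.3 -0.2  0.5]
1 rows: -1,-6,-0,-2,0,0,0 | miss mm [-0.3 -0.3 -0.3]
1 rows: -1,-5,-0,-1,0,0,0 | miss mm [-0.  -0.4  0.2]
1 rows: -1,-6,-0,-1,0,0,0 | miss mm [-0.2 -0.4 -0.2]
1 rows: -1,-5,-0,-0,0,0,0 | miss mm [ 0.  -0.4  0.6]
1 rows: -1,-6,-0,-0,0,0,0 | miss mm [-0.3 -0.4  0.4]
1 rows: -1,-6,-0,-0,0,0,0 | miss mm [-0.4 -0.4  0. ]
1 rows: -1,-5,-0,0,0,0,0 | miss mm [ 0.5 -0.6  0.1]
1 rows: -1,-6,-0,1,0,0,0 | miss mm [ 0.1 -0.5 -0.2]
1 rows: -1,-6,-0,2,0,0,0 | miss mm [-0.7 -0.3  0. ]
1 rows: -1,-5,-0,1,0,0,0 | miss mm [ 0.1 -0.5 -0.1]
1 rows: -1,-5,-0,2,0,0,0 | miss mm [ 0.3 -0.5  0.2]
1 rows: -1,-6,-0,2,0,0,0 | miss mm [-0.1 -0.4 -0.5]
1 rows: -1,-5,-0,3,0,0,0 | miss mm [-0.4 -0.3 -0.2]
1 rows: -1,-5,-0,3,0,0,0 | miss mm [-0.5 -0.3 -0.1]
1 rows: -1,-4,-0,3,0,0,0 | miss mm [ 0.1 -0.4  0.2]
1 rows: -1,-5,-0,3,0,0,0 | miss mm [ 0.1 -0.3 -0.4]
1 rows: -1,-4,-0,4,0,0,0 | miss mm [ 0.1 -0.3  0. ]
1 rows: -1,-4,-0,4,0,0,0 | miss mm [ 0.1 -0.3  0.1]
```

```bash
python3 - <<'E'
from m import *
s=env.read_state()
R=Ro.from_rotvec(s["ee_rot"]);z=R.apply([0,0,1]);g=s["tcp_pos"]-.019*z; e=RE.inv().apply(g-O)
print("tilt",np.degrees(np.arccos(-z[2])))
d=e-[-.035,.211,.107]; r=np.hypot(d[0],d[2]); a0=np.arctan2(d[2],-d[0])
way=[]
for i,a in enumerate(np.linspace(a0,1.62,25)[1:]):
    ge=np.array([-.035-r*np.cos(a),e[1]-min(i,2)*.001,.107+r*np.sin(a)]); Rk=R*Ro.from_rotvec([0,min(1.5*(i+1),9),0],degrees=True); way.append((W(ge)+.019*Rk.apply([0,0,1]),Rk,1))
import io,contextlib
f=io.StringIO()
with contextlib.redirect_stdout(f): plan(way,-1)
print(" ".join(l.split("rows: ")[1].split(" |")[0]+"," for l in f.getvalue().splitlines())); print(f.getvalue()[-40:])
E
```

```text
tilt 43.21926768978983
-1,-4,-0,-3,-0,1.5,0, -1,-4,-1,-4,0,1.5,-0, -1,-5,-1,-3,0,1.5,0, -1,-4,-0,-2,0,1.5,-0, -1,-5,-0,-3,0,1.5,0, -1,-4,-0,-3,0,1.5,-0, -1,-5,-0,-2,0,-0,0, -1,-6,-0,-2,0,-0,0, -1,-5,-0,-1,0,-0,0, -1,-6,-0,-2,0,-0,0, -1,-5,-0,-1,0,-0,0, -1,-6,-0,-0,0,-0,0, -1,-6,-0,-1,0,-0,0, -1,-5,-0,0,0,-0,0, -1,-6,-0,1,0,-0,0, -1,-6,-0,0,0,-0,0, -1,-5,-0,1,0,-0,0, -1,-6,-0,2,0,-0,0, -1,-5,-0,2,0,-0,0, -1,-5,-0,2,0,-0,0, -1,-5,-0,2,0,-0,0, -1,-5,-0,3,0,-0,0, -1,-5,-0,3,0,-0,0, -1,-5,-0,3,0,-0,0,
,-0,3,0,-0,0 | miss mm [-0.1 -0.2 -0.1]
```

>>> {"method": "move_arm", "body": {
  "commands": [-1,-4,0,-3,0,1.5,0,-1,-4,-1,-4,0,1.5,0,-1,-5,-1,-3,0,1.5,0,-1,-4,0,-2,0,1.5,0,-1,-5,0,-3,0,1.5,0,-1,-4,0,-3,0,1.5,0]
}}

```text
time_s: 8.85
tcp_pos: [0.4964, 0.2716, 0.1366]
ee_rot: [0.295, 2.536, -0.103]
force: [-3.7, -4.4, -2.0]
opening: 0.0132
gripper_force: 15.0
```

Good: the forces are small and the grip holds.

>>> {"method": "move_arm", "body": {
  "commands": [-1,-5,0,-2,0,0,0,-1,-6,0,-2,0,0,0,-1,-5,0,-1,0,0,0,-1,-6,0,-2,0,0,0,-1,-5,0,-1,0,0,0,-1,-6,0,0,0,0,0,-1,-6,0,-1,0,0,0,-1,-5,0,0,0,0,0,-1,-6,0,1,0,0,0]
}}

```text
time_s: 9.98
tcp_pos: [0.5356, 0.2649, 0.1739]
ee_rot: [0.293, 2.53, -0.097]
force: [-0.0, 0.5, 1.0]
opening: 0.0006
gripper_force: 0.0
```

```bash
cat > st.py <<'E'
from m import *
s=env.read_state()
R=Ro.from_rotvec(s["ee_rot"]);z=R.apply([0,0,1]);g=s["tcp_pos"]-.019*z; e=RE.inv().apply(g-O)
d=e-[-.035,.211,.107]; print("enc grasp",e.round(4),"r",np.hypot(d[0],d[2]).round(4),"lever a",np.arctan2(d[2],-d[0]).round(3),"F enc",RE.inv().apply(s["force"]).round(1),s["joint_positions"].round(2),"tilt",np.degrees(np.arccos(-z[2])).round(1),s["time_s"],s["opening"])
E
python3 st.py
```

```text
enc grasp [-0.0789  0.2133  0.1896] r 0.0936 lever a 1.083 F enc [-0.1  0.5  1. ] [ 0.45  0.11  1.95 -0.6   0.69 -0.5 ] tilt 34.2 9.975 0.0006188463490261666
```

```bash
python3 - <<'E'
from m import *
for c in("top","scene"):
    im=snapshot(c); cv2.imwrite(f"pics/{c}2.png",im[:,:,::-1])
    for d in mark_of(c,"lever_grip")[:2]: print(c,d["centre"],d["score"],RE.inv().apply(d["centre"]-O))
a=cv2.imread('pics/top2.png')[180:260,230:350];b=cv2.imread('pics/scene2.png')[150:250,250:400]
cv2.imwrite('pics/c2.png',np.vstack([cv2.resize(a,(450,300),interpolation=3),cv2.resize(b,(450,300),interpolation=3)]))
E
```

```text
top [0.5053, 0.2743, 0.1599] 0.54 [-0.09984899  0.21544786  0.1599    ]
scene [0.5015, 0.271, 0.1592] 0.61 [-0.10279129  0.21136461  0.1592    ]
```

View pics/c2.png

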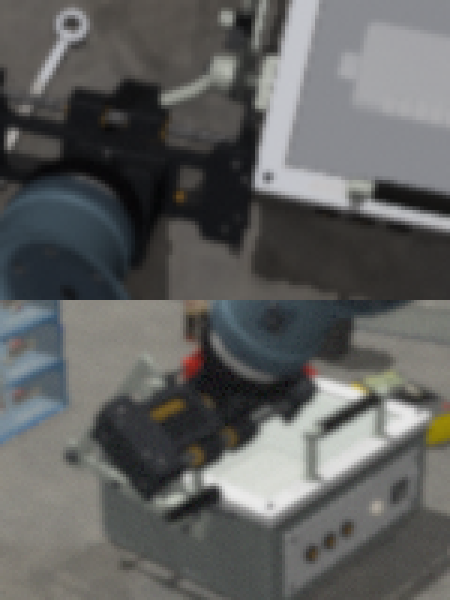

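The lever slipped out of a shallow grip: the arm stopped short at the j4 limit. It now rests at about 0.67 rad, with its black grip at (190,505) in the crop. I'll regrip it deeper from the ball end.

```bash
cat >> m.py <<'E'
def plan1(way,op,start=None):
    import io,contextlib
    f=io.StringIO()
    with contextlib.redirect_stdout(f): r=plan(way,op,start)
    print(" ".join(l.split("rows: ")[1].split(" |")[0].replace("-0,","0,")+"," for l in f.getvalue().splitlines())); return r
E
python3 - <<'E'
from m import *
s=env.read_state();R=LEV(np.radians(34)); z=R.apply([0,0,1])
g=W([-.1015,.210,.160])+.019*z
plan1([(s["tcp_pos"]-.08*z,R,4),(g-.09*z,R,3)],0)
plan1([(g,R,6)],0,(g-.09*z,R))
E
```

```text
0,0,0,-20,-0.1,0.1,0,0,0,0,-20,-0.1,0.1,0,0,0,0,-20,-0.1,0.1,0,0,0,0,-20,-0.1,0.1,0, 0,12,-1,1,0,-0.1,0,0,11,-1,0,0,-0.1,0,0,12,-1,1,0,-0.1,0,
0,0,0,15,0,0,0,0,0,0,15,0,0,0,0,0,0,15,0,0,0,0,0,0,15,0,0,0,0,0,0,15,0,0,0,0,0,0,15,0,0,0,
```

>>> {"method": "move_arm", "body": {
  "commands": [-1,0,0,-20,0,0,0,-1,0,0,-20,0,0,0,-1,0,0,-20,0,0,0,-1,0,0,-20,0,0,0,0,12,-1,1,0,0,0,0,11,-1,0,0,0,0,0,12,-1,1,0,0,0,0,0,0,0,0,0,0,0,0,0,0,0,0,0,0,0,0,0,0,0,0],
  "force": 25
}}

```text
time_s: 11.42
tcp_pos: [0.4642, 0.2789, 0.2187]
ee_rot: [0.294, 2.53, -0.097]
force: [-0.2, 0.3, 0.5]
opening: 0.044
gripper_force: 0.0
```

```bash
python3 st.py; python3 - <<'E'
from m import *
for c in ("top","scene","scene"):
    snapshot(c)
    for d in mark_of(c,"lever_grip")[:1]: print(c,d["score"],RE.inv().apply(d["centre"]-O))
E
```

```text
enc grasp [-0.1516  0.2106  0.2344] r 0.1727 lever a 0.83 F enc [-0.3  0.3  0.5] [ 0.55 -0.06  2.02 -0.58  0.82 -0.46] tilt 34.2 11.425 0.044001058190631
top 0.58 [-0.09846335  0.21567146  0.1598    ]
scene 0.77 [-0.10289954  0.20877072  0.1587    ]
scene 0.59 [-0.101388    0.20933218  0.1597    ]
```

>>> {"method": "move_arm", "body": {
  "commands": [0,0,0,15,0,0,0,0,0,0,15,0,0,0,0,0,0,15,0,0,0,0,0,0,15,0,0,0,0,0,0,15,0,0,0,0,0,0,15,0,0,0,0,0,0,0,0,0,0,-1,0,0,0,0,0,0,-1,0,0,0,0,0,0,-1,0,0,0,0,0,0,-1,0,0,0,0,0,0],
  "force": 25
}}

```text
time_s: 13.1
tcp_pos: [0.5131, 0.2674, 0.1446]
ee_rot: [0.294, 2.529, -0.096]
force: [-1.6, 3.9, 1.8]
opening: 0.015
gripper_force: 24.7
```

```bash
python3 st.py; python3 - <<'E'
from m import *
s=env.read_state()
R=Ro.from_rotvec(s["ee_rot"]);z=R.apply([0,0,1]);g=s["tcp_pos"]-.019*z; e=RE.inv().apply(g-O)
d=e-[-.035,.211,.107]; r=np.hypot(d[0],d[2]); a0=np.arctan2(d[2],-d[0])
plan1([(W([-.035-r*np.cos(a),e[1],.107+r*np.sin(a)])+.019*z,R,1) for a in np.linspace(a0,1.63,19)[1:]],-1)
E
```

```text
enc grasp [-0.1014  0.2106  0.1603] r 0.0852 lever a 0.677 F enc [-2.4  3.4  1.8] [ 0.48  0.13  2.   -0.66  0.64 -0.4 ] tilt 34.3 13.1 0.014981270850094201
-1,-4,0,-1,0,0,0, -1,-5,0,-1,0,0,0, -1,-4,0,-1,0,0,0, -1,-5,0,0,0,0,0, -1,-4,0,-1,0,0,0, -1,-5,0,0,0,0,0, -1,-4,0,1,0,0,0, -1,-5,0,0,0,0,0, -1,-4,0,1,0,0,0, -1,-5,0,1,0,0,0, -1,-4,0,1,0,0,0, -1,-4,0,1,0,0,0, -1,-4,0,2,0,0,0, -1,-5,0,2,0,0,0, -1,-4,0,2,0,0,0, -1,-3,0,2,0,0,0, -1,-4,0,2,0,0,0, -1,-4,0,3,0,0,0,
```

>>> {"method": "move_arm", "body": {
  "commands": [-1,-4,0,-1,0,0,0,-1,-5,0,-1,0,0,0,-1,-4,0,-1,0,0,0,-1,-5,0,0,0,0,0,-1,-4,0,-1,0,0,0,-1,-5,0,0,0,0,0,-1,-4,0,1,0,0,0,-1,-5,0,0,0,0,0,-1,-4,0,1,0,0,0,-1,-5,0,1,0,0,0]
}}

```text
time_s: 14.35
tcp_pos: [0.5488, 0.2598, 0.1717]
ee_rot: [0.292, 2.529, -0.095]
force: [-7.0, 3.5, 9.2]
opening: 0.0145
gripper_force: 25.7
```

```bash
python3 st.py
```

```text
enc grasp [-0.0649  0.2113  0.1874] r 0.0858 lever a 1.215 F enc [-7.6  1.8  9.2] [ 0.43  0.13  1.94 -0.59  0.67 -0.52] tilt 34.3 14.35 0.014511510047896574
```

>>> {"method": "move_arm", "body": {
  "commands": [-1,-4,0,1,0,0,0,-1,-4,0,1,0,0,0,-1,-4,0,2,0,0,0,-1,-5,0,2,0,0,0,-1,-4,0,2,0,0,0,-1,-3,0,2,0,0,0,-1,-4,0,2,0,0,0,-1,-4,0,3,0,0,0]
}}

```text
time_s: 15.35
tcp_pos: [0.5856, 0.2518, 0.1809]
ee_rot: [0.292, 2.522, -0.093]
force: [-4.4, 0.7, 16.8]
opening: 0.0147
gripper_force: 25.8
```

```bash
python3 st.py
```

```text
enc grasp [-0.0273  0.2119  0.1965] r 0.0898 lever a 1.657 F enc [-4.5 -0.4 16.8] [ 0.38  0.17  1.87 -0.56  0.67 -0.59] tilt 34.7 15.35 0.014733618807414127
```

>>> {"method": "move_arm", "body": {
  "commands": [-1,-2,0,1,0,0,0,-1,0,0,0,0,0,0]
}}

```text
time_s: 15.6
tcp_pos: [0.5881, 0.2511, 0.1812]
ee_rot: [0.292, 2.522, -0.093]
force: [-1.8, 0.7, 15.3]
opening: 0.0147
gripper_force: 25.5
```

```bash
python3 st.py; python3 - <<'E'
from m import *
for c in("top","scene"):
    im=snapshot(c); cv2.imwrite(f"pics/{c}3.png",im[:,:,::-1])
    for q in("lever_grip","hood_handle","hood_pointer"):
        for d in mark_of(c,q)[:1]: print(c,q,d["score"],RE.inv().apply(d["centre"]-O).round(4))
E
```

```text
enc grasp [-0.0248  0.2118  0.1968] r 0.0904 lever a 1.684 F enc [-1.9  0.3 15.3] [ 0.38  0.17  1.87 -0.56  0.67 -0.59] tilt 34.7 15.6 0.014683782188277516
top hood_handle 0.71 [-0.0999  0.0003  0.1606]
top hood_pointer 0.74 [-0.082   0.1418  0.1012]
scene lever_grip 0.69 [-0.0382  0.2094  0.1904]
scene hood_handle 0.66 [-0.0968 -0.003   0.1601]
scene hood_pointer 0.71 [-0.0826  0.1411  0.107 ]
```

>>> {"method": "move_arm", "body": {
  "commands": [0,0,0,0,0,0,0,0,0,0,0,0,0,0,0,0,0,0,0,0,0,0,0,0,-20,0,0,0,0,0,0,-20,0,0,0,0,0,0,-20,0,0,0,0,0,0,-20,0,0,0,0,0,0,-20,0,0,0]
}}

```text
time_s: 17.0
tcp_pos: [0.5294, 0.2633, 0.2585]
ee_rot: [0.293, 2.531, -0.098]
force: [-0.2, 0.2, -0.0]
opening: 0.0441
gripper_force: 0.0
```

```bash
python3 st.py; python3 - <<'E'
from m import *
for c in("top","scene","scene"):
    im=snapshot(c); cv2.imwrite(f"pics/{c}4.png",im[:,:,::-1])
    for q in("lever_grip",):
        for d in mark_of(c,q)[:1]: print(c,q,d["score"],RE.inv().apply(d["centre"]-O).round(4))
a=cv2.imread('pics/top4.png')[180:260,230:350];b=cv2.imread('pics/scene4.png')[150:250,250:400]
cv2.imwrite('pics/c4.png',np.vstack([cv2.resize(a,(450,300),interpolation=3),cv2.resize(b,(450,300),interpolation=3)]))
E
```

```text
enc grasp [-0.0845  0.2103  0.2742] r 0.1744 lever a 1.283 F enc [-0.2  0.2 -0. ] [ 0.45 -0.02  1.89 -0.5   0.85 -0.64] tilt 34.2 17.0 0.04413172048572536
top lever_grip 0.48 [-0.042   0.2144  0.1924]
scene lever_grip 0.77 [-0.0399  0.2097  0.1912]
```

View pics/c4.png

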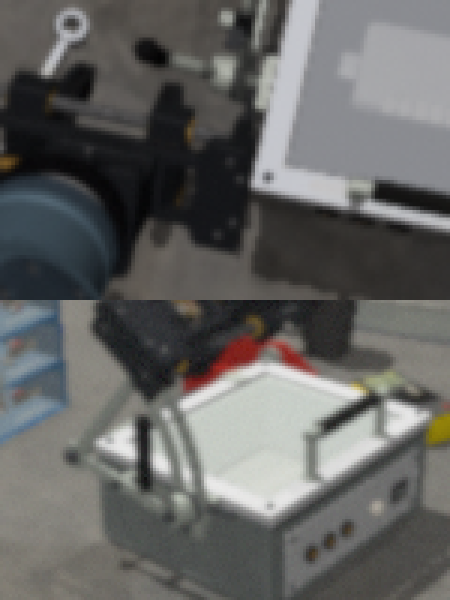

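Lever stands upright at about (145,455) in the crop, reading about 1.51. I'll nudge it onto its stop from the front with closed fingers to be sure.

```bash
python3 - <<'E'
from m import *
s=env.read_state();R=LEV(np.radians(34))
a=plan1([(W([-.075,.2105,.2]),R,6)],-1)
b=plan1([(W([-.054,.2105,.2]),R,3)],-1,a)
plan1([(W([-.042,.2105,.2]),R,6)],-1,b)
m=regions_of("scene","lever_grip")
for d in m[:1]:
    ys,xs=np.nonzero(d["region"]); v=cv2.fitLine(np.c_[xs,ys].astype(np.float32),cv2.DIST_L2,0,.01,.01).ravel()
    C=camera_model("scene")
    def px(e):
        c=C["R"]@W(e)+C["t"]; u=C["camera_matrix"]@c; return u[:2]/u[2]
    print(len(xs),v)
    for t in(1.3,1.4,1.5,1.6):
        q=[px([-.035-r*np.cos(t),.211,.107+r*np.sin(t)]) for r in(.046,.113)]; dd=q[1]-q[0]; print(t,np.array(q).round(1).tolist(),(dd/np.hypot(*dd)).round(3))
E
```

```text
-1,6,0,8,-0.1,0,0,-1,6,0,8,-0.1,0,0,-1,5,0,8,-0.1,0,0,-1,6,0,8,-0.1,0,0,-1,5,0,7,-0.1,0,0,-1,6,1,8,-0.1,0,0,
-1,-6,0,4,0.1,0,0,-1,-6,0,4,0.1,0,0,-1,-6,-1,3,0.1,0,0,
-1,-2,0,1,0,0,0,-1,-2,0,1,0,0,0,-1,-1,0,1,0,0,0,-1,-2,0,1,0,0,0,-1,-1,0,2,0,0,0,-1,-2,0,1,0,0,0,
319 [  0.51295406   0.8584161  303.         209.81505   ]
1.3 [[299.4, 213.0], [303.5, 192.0]] [ 0.192 -0.981]
1.4 [[298.1, 212.1], [300.1, 189.8]] [ 0.092 -0.996]
1.5 [[296.8, 211.3], [296.8, 188.1]] [ 0.001 -1.   ]
1.6 [[295.5, 210.7], [293.5, 186.7]] [-0.081 -0.997]
```

>>> {"method": "move_arm", "body": {
  "commands": [-1,0,0,0,0,0,0,-1,0,0,0,0,0,0,-1,6,0,8,0,0,0,-1,6,0,8,0,0,0,-1,5,0,8,0,0,0,-1,6,0,8,0,0,0,-1,5,0,7,0,0,0,-1,6,1,8,0,0,0,-1,-6,0,4,0,0,0,-1,-6,0,4,0,0,0,-1,-6,-1,3,0,0,0]
}}

```text
time_s: 18.73
tcp_pos: [0.5497, 0.2587, 0.2022]
ee_rot: [0.294, 2.53, -0.096]
force: [-1.7, 1.2, -1.6]
opening: 0.0004
gripper_force: 0.8
```

>>> {"method": "move_arm", "body": {
  "commands": [-1,-2,0,1,0,0,0,-1,-2,0,1,0,0,0,-1,-1,0,1,0,0,0]
}}

```text
time_s: 19.1
tcp_pos: [0.5547, 0.2573, 0.2022]
ee_rot: [0.294, 2.53, -0.097]
force: [-1.2, 1.0, 0.5]
opening: 0.0002
gripper_force: 0.6
```

>>> {"method": "move_arm", "body": {
  "commands": [-1,-2,0,1,0,0,0,-1,-1,0,2,0,0,0]
}}

```text
time_s: 19.35
tcp_pos: [0.5571, 0.2569, 0.2008]
ee_rot: [0.294, 2.533, -0.097]
force: [-18.4, 4.6, 10.5]
opening: 0.0003
gripper_force: 8.6
```

Stop contact felt (18 N). Now retreat and go over the handle.

```bash
python3 - <<'E'
from m import *
s=env.read_state();R=Ro.from_rotvec(s["ee_rot"]); z=R.apply([0,0,1])
p1=s["tcp_pos"]-.15*z; h=np.array([.4563,.064,.160-.019])
a=plan1([(p1,R,5)],-1)
a=plan1([((p1+h)/2+[0,0,.1],Ro.from_rotvec((HAN*R.inv()).as_rotvec()/2)*R,6),(h+[0,0,.09],HAN,6)],.2,a)
print(p1,h)
plan1([(h,HAN,5)],.2,a)
E
```

```text
-1,0,0,-30,0,0,0,-1,0,0,-30,0,0,0,-1,0,0,-30,0,0,0,-1,0,0,-30,0,0,0,-1,0,0,-30,0,0,0,
0.2,-3,-18,0,2.2,2.2,7.3,0.2,-5,-17,1,2.2,2.2,7.3,0.2,-7,-16,1,2.2,2.2,7.3,0.2,-9,-15,2,2.2,2.2,7.3,0.2,-11,-14,2,2.2,2.2,7.3,0.2,-13,-12,2,2.2,2.2,7.3, 0.2,-9,-13,19,2.2,2.3,7.2,0.2,-11,-11,19,2.2,2.3,7.2,0.2,-13,-8,19,2.2,2.3,7.2,0.2,-15,-6,19,2.2,2.3,7.2,0.2,-17,-3,18,2.2,2.3,7.2,0.2,-17,0,17,2.2,2.3,7.2,
[0.47548113 0.27691497 0.32507116] [0.4563 0.064  0.141 ]
0.2,0,0,18,0,-0.1,0,0.2,0,0,18,0,-0.1,0,0.2,0,0,18,0,-0.1,0,0.2,0,0,18,0,-0.1,0,0.2,0,0,18,0,-0.1,0,
```

>>> {"method": "move_arm", "body": {
  "commands": [-1,0,0,-30,0,0,0,-1,0,0,-30,0,0,0,-1,0,0,-30,0,0,0,-1,0,0,-30,0,0,0,-1,0,0,-30,0,0,0]
}}

```text
time_s: 19.98
tcp_pos: [0.4763, 0.2762, 0.3265]
ee_rot: [0.294, 2.53, -0.097]
force: [0.3, -0.0, -0.4]
opening: 0.0001
gripper_force: 0.0
```

>>> {"method": "move_arm", "body": {
  "commands": [0.2,-3,-18,0,2.2,2.2,7.3,0.2,-5,-17,1,2.2,2.2,7.3,0.2,-7,-16,1,2.2,2.2,7.3,0.2,-9,-15,2,2.2,2.2,7.3,0.2,-11,-14,2,2.2,2.2,7.3,0.2,-13,-12,2,2.2,2.2,7.3,0.2,-9,-13,19,2.2,2.3,7.2,0.2,-11,-11,19,2.2,2.3,7.2,0.2,-13,-8,19,2.2,2.3,7.2,0.2,-15,-6,19,2.2,2.3,7.2,0.2,-17,-3,18,2.2,2.3,7.2,0.2,-17,0,17,2.2,2.3,7.2]
}}

```text
time_s: 21.48
tcp_pos: [0.4581, 0.0624, 0.2316]
ee_rot: [-2.464, -1.948, -0.012]
force: [0.2, 0.4, -0.5]
opening: 0.0529
gripper_force: 0.0
```

```bash
python3 - <<'E'
from m import *
s=env.read_state();print(s["time_s"],s["tcp_pos"],s["joint_positions"].round(2))
for c in("scene","top","scene"):
    im=snapshot(c); cv2.imwrite(f"pics/{c}5.png",im[:,:,::-1])
    for q in("lever_grip","hood_handle","index_tip"):
        for d in mark_of(c,q)[:1]:
            e=RE.inv().apply(d["centre"]-O); print(c,q,d["score"],np.round(d["centre"],4),e.round(4), np.arctan2(e[2]-.107,.115-e[0]).round(3) if q=="index_tip" else "")
h=np.array([.4563,.064,.160-.019])
plan1([(h,HAN,5)],.2)
b=cv2.imread('pics/scene5.png')[130:250,250:430]
cv2.imwrite('pics/c5.png',cv2.resize(b,(720,480),interpolation=3))
E
```

```text
21.475 [0.45806847 0.06241878 0.23159842] [-0.13 -0.08  1.89  0.01  1.32  0.11]
scene lever_grip 0.63 [0.5713 0.2555 0.1907] [-0.0313  0.2123  0.1907] 
scene hood_handle 0.69 [0.4543 0.0624 0.1586] [-0.1009 -0.0025  0.1586] 
top hood_handle 0.52 [0.6686 0.0137 0.1101] [ 0.1188 -0.0008  0.1101] 
top index_tip 0.58 [0.5595 0.1964 0.2326] [-0.0292  0.152   0.2326] 0.716
scene lever_grip 0.66 [0.5714 0.2545 0.1915] [-0.031   0.2113  0.1915] 
scene hood_handle 0.63 [0.4555 0.065  0.16  ] [-0.1003  0.0003  0.16  ] 
scene index_tip 0.42 [0.5599 0.1977 0.2359] [-0.0291  0.1534  0.2359] 0.73
0.2,0,0,18,0.1,-0.1,0,0.2,0,-1,18,0.1,-0.1,0,0.2,0,0,18,0.1,-0.1,0,0.2,0,0,19,0.1,-0.1,0,0.2,0,-1,18,0.1,-0.1,0,
```

View pics/c5.png

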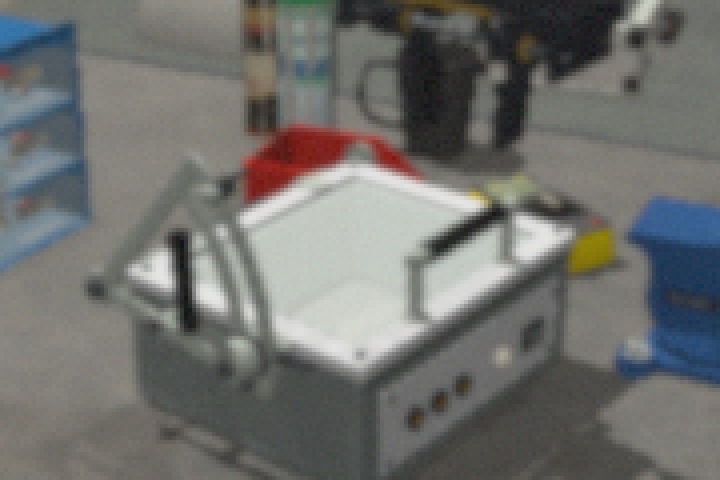

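The lever grip (crop (182,280)) is upright at about 1.6 and the handle (465,232) is clear under the open fingers. Descending.

>>> {"method": "move_arm", "body": {
  "commands": [0.2,0,0,18,0,0,0,0.2,0,-1,18,0,0,0,0.2,0,0,18,0,0,0,0.2,0,0,19,0,0,0,0.2,0,-1,18,0,0,0,0.2,0,0,0,0,0,0,-1,0,0,0,0,0,0,-1,0,0,0,0,0,0,-1,0,0,0,0,0,0,-1,0,0,0,0,0,0,-1,0,0,0,0,0,0],
  "force": 50
}}

```text
time_s: 23.45
tcp_pos: [0.4571, 0.064, 0.1411]
ee_rot: [2.459, 1.952, 0.013]
force: [3.0, 0.1, -0.9]
opening: 0.014
gripper_force: 50.0
```

```bash
cat >> m.py <<'E'
HH=np.array([.115,0,.107])
def arc(a0,a1,n,start_g,R):
    """grasp point carried on the handle arc from hood angle a0 to a1, relative to start_g (enc)"""
    f=lambda a:np.array([-.213*np.cos(a)+.052*np.sin(a),0,.213*np.sin(a)+.052*np.cos(a)])
    return [(W(start_g+f(a)-f(a0))+.019*R.apply([0,0,1]),R,1) for a in np.linspace(a0,a1,n+1)[1:]]
E
python3 st.py; python3 - <<'E'
from m import *
s=env.read_state();R=Ro.from_rotvec(s["ee_rot"]);g=RE.inv().apply(s["tcp_pos"]-.019*R.apply([0,0,1])-O)
plan1(arc(0,.6,24,g,R),-1)
E
```

```text
enc grasp [-0.0987 -0.0004  0.1601] r 0.0829 lever a 0.695 F enc [ 2.9  0.8 -0.9] [-0.12  0.04  1.98  0.01  1.12  0.1 ] tilt 0.5 23.45 0.01403503048804923
-1,0,1,-5,0,0,0, -1,0,2,-6,0,0,0, -1,0,2,-5,0,0,0, -1,0,1,-5,0,0,0, -1,0,2,-5,0,0,0, -1,0,2,-5,0,0,0, -1,0,3,-5,0,0,0, -1,0,2,-5,0,0,0, -1,0,2,-5,0,0,0, -1,0,3,-5,0,0,0, -1,0,2,-5,0,0,0, -1,0,3,-4,0,0,0, -1,0,3,-5,0,0,0, -1,0,3,-5,0,0,0, -1,0,3,-4,0,0,0, -1,0,4,-5,0,0,0, -1,0,3,-4,0,0,0, -1,0,3,-4,0,0,0, -1,0,4,-4,0,0,0, -1,0,4,-4,0,0,0, -1,0,3,-4,0,0,0, -1,0,4,-4,0,0,0, -1,0,4,-4,0,0,0, -1,0,4,-4,0,0,0,
```

>>> {"method": "move_arm", "body": {
  "commands": [-1,0,1,-5,0,0,0,-1,0,2,-6,0,0,0,-1,0,2,-5,0,0,0,-1,0,1,-5,0,0,0,-1,0,2,-5,0,0,0]
}}

```text
time_s: 24.08
tcp_pos: [0.4644, 0.0622, 0.1661]
ee_rot: [2.46, 1.953, 0.012]
force: [7.2, 0.4, -11.0]
opening: 0.014
gripper_force: 50.2
```

>>> {"method": "move_arm", "body": {
  "commands": [-1,0,2,-5,0,0,0,-1,0,3,-5,0,0,0,-1,0,2,-5,0,0,0,-1,0,2,-5,0,0,0,-1,0,3,-5,0,0,0,-1,0,2,-5,0,0,0,-1,0,3,-4,0,0,0]
}}

```text
time_s: 24.95
tcp_pos: [0.48, 0.0586, 0.2]
ee_rot: [-2.46, -1.953, -0.01]
force: [4.1, 3.0, -12.3]
opening: 0.0141
gripper_force: 50.2
```

```bash
python3 st.py; python3 - <<'E'
from m import *
s=env.read_state();R=Ro.from_rotvec(s["ee_rot"]);g=RE.inv().apply(s["tcp_pos"]-.019*R.apply([0,0,1])-O)
d=g-HH;print("hood by grasp",np.arctan2(d[2],-d[0])-np.arctan2(52,213),np.hypot(d[0],d[2]))
for c in("scene","top"):
    snapshot(c)
    for q in("hood_pointer","index_tip","lever_grip"):
        for x in mark_of(c,q)[:1]: e=RE.inv().apply(x["centre"]-O)-HH; print(c,q,x["score"],(e+HH).round(4),np.arctan2(e[2],-e[0]).round(3))
E
```

```text
enc grasp [-0.0751 -0.0004  0.219 ] r 0.119 lever a 1.227 F enc [  3.3   3.8 -12.3] [-0.13  0.01  1.87  0.01  1.25  0.1 ] tilt 0.4 24.95 0.014104740964964613
hood by grasp 0.2929564177020145 0.22064645879744357
scene hood_pointer 0.73 [-0.0753  0.1413  0.163 ] 0.286
scene index_tip 0.43 [-0.0308  0.15    0.2386] 0.734
scene lever_grip 0.86 [-0.0021  0.2117  0.2275] 0.8
top hood_pointer 0.88 [-0.0734  0.1438  0.1571] 0.26
top index_tip 0.57 [-0.0283  0.1543  0.2374] 0.738
top lever_grip 0.51 [-0.0016  0.216   0.233 ] 0.824
```

Hood is following. Continue the lift to about 0.62.

>>> {"method": "move_arm", "body": {
  "commands": [-1,0,3,-5,0,0,0,-1,0,3,-5,0,0,0,-1,0,3,-4,0,0,0,-1,0,4,-5,0,0,0,-1,0,3,-4,0,0,0,-1,0,3,-4,0,0,0,-1,0,4,-4,0,0,0,-1,0,4,-4,0,0,0,-1,0,3,-4,0,0,0,-1,0,4,-4,0,0,0,-1,0,4,-4,0,0,0,-1,0,4,-4,0,0,0]
}}

```text
time_s: 26.85
tcp_pos: [0.5197, 0.0493, 0.2509]
ee_rot: [-2.458, -1.952, -0.008]
force: [2.3, 6.3, -14.6]
opening: 0.0142
gripper_force: 50.2
```

```bash
cat > hood.py <<'E'
from m import *
s=env.read_state();R=Ro.from_rotvec(s["ee_rot"]);g=RE.inv().apply(s["tcp_pos"]-.019*R.apply([0,0,1])-O)
d=g-HH;A=np.arctan2(d[2],-d[0])-np.arctan2(52,213);print("hood by grasp",A.round(4),np.hypot(d[0],d[2]).round(4),"F",RE.inv().apply(s["force"]).round(1),s["time_s"])
D={}
for c in("scene","top"):
  for k in range(2):
    im=snapshot(c)
    for q in("hood_pointer","index_tip"):
        for x in mark_of(c,q)[:1]:
            e=RE.inv().apply(x["centre"]-O)-HH
            if abs(np.hypot(e[0],e[2])-.195)<.015: D.setdefault((c,q),[]).append(np.arctan2(e[2],-e[0]).round(3))
  cv2.imwrite(f"pics/h_{c}_{s['time_s']:.1f}.png",im[:,:,::-1])
print(D)
E
python3 hood.py; ls pics | grep h_
```

```text
hood by grasp 0.5897 0.221 F [  0.8   6.7 -14.6] 26.85
{('scene', 'hood_pointer'): [np.float64(0.585), np.float64(0.588)], ('scene', 'index_tip'): [np.float64(0.723)], ('top', 'hood_pointer'): [np.float64(0.559), np.float64(0.565)], ('top', 'index_tip'): [np.float64(0.722), np.float64(0.726)]}
h_scene_26.9.png
h_top_26.9.png
```

```bash
python3 - <<'E'
from m import *
s=env.read_state();R=Ro.from_rotvec(s["ee_rot"]);g=RE.inv().apply(s["tcp_pos"]-.019*R.apply([0,0,1])-O)
plan1(arc(.59,.725,8,g,R),-1)
E
```

```text
-1,0,3,-2,0,0,0, -1,0,3,-3,0,0,0, -1,0,2,-2,0,0,0, -1,0,3,-3,0,0,0, -1,0,3,-2,0,0,0, -1,0,3,-2,0,0,0, -1,0,3,-2,0,0,0, -1,0,3,-2,0,0,0,
```

>>> {"method": "move_arm", "body": {
  "commands": [-1,0,3,-2,0,0,0,-1,0,3,-3,0,0,0,-1,0,2,-2,0,0,0,-1,0,3,-3,0,0,0,-1,0,3,-2,0,0,0,-1,0,3,-2,0,0,0,-1,0,3,-2,0,0,0,-1,0,3,-2,0,0,0,-1,0,0,0,0,0,0,-1,0,0,0,0,0,0]
}}

```text
time_s: 28.7
tcp_pos: [0.5413, 0.0444, 0.2688]
ee_rot: [-2.456, -1.952, -0.006]
force: [-2.2, 6.0, -11.0]
opening: 0.014
gripper_force: 50.2
```

```bash
python3 hood.py; python3 - <<'E'
from m import *
import glob
f=sorted(glob.glob("pics/h_scene*"))[-1]; t=sorted(glob.glob("pics/h_top*"))[-1]
def px(c,e):
    C=camera_model(c);v=C["R"]@W(e)+C["t"];u=C["camera_matrix"]@v;return u[:2]/u[2]
out=[]
for c,n in(("scene",f),("top",t)):
    im=cv2.imread(n);u=px(c,HH+[-.18*np.cos(.727),.147,.18*np.sin(.727)]);x,y=u.astype(int);print(c,x,y)
    for a in(.70,.727,.75): print(a,"ptr",px(c,HH+[-.195*np.cos(a),.142,.195*np.sin(a)]).round(1),"idx",px(c,HH+[-.195*np.cos(a),.152,.195*np.sin(a)]).round(1))
    out.append(cv2.resize(im[y-20:y+20,x-25:x+25],(375,300),interpolation=cv2.INTER_NEAREST))
cv2.imwrite("pics/c6.png",np.hstack(out))
E
```

```text
hood by grasp 0.7187 0.221 F [ -3.5   5.3 -11. ] 28.7
{('scene', 'hood_pointer'): [np.float64(0.704), np.float64(0.712)], ('scene', 'index_tip'): [np.float64(0.709), np.float64(0.728)], ('top', 'hood_pointer'): [np.float64(0.697), np.float64(0.698)], ('top', 'index_tip'): [np.float64(0.737), np.float64(0.726)]}
scene 307 174
0.7 ptr [313.  173.4] idx [310.4 174.6]
0.727 ptr [312.  171.6] idx [309.3 172.9]
0.75 ptr [311.1 170.2] idx [308.4 171.4]
top 295 188
0.7 ptr [296.4 194.4] idx [292.4 193.5]
0.727 ptr [296.6 192.7] idx [292.6 191.9]
0.75 ptr [296.8 191.3] idx [292.8 190.5]
```

View pics/c6.png

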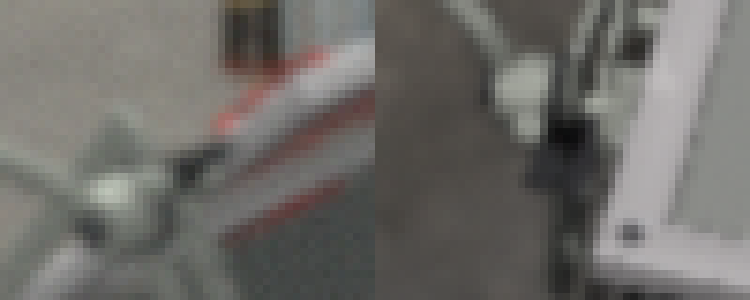

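```bash
python3 - <<'E'
from m import *
A=np.mean([snapshot("scene").astype(float) for _ in range(10)],0); B=np.mean([snapshot("top").astype(float) for _ in range(10)],0)
np.save("A.npy",A);np.save("B.npy",B)
o=[]
for M,x,y in((A,307,172),(B,295,190)):
    o.append(cv2.resize(M[y-12:y+13,x-12:x+13,::-1],(400,400),interpolation=cv2.INTER_CUBIC))
cv2.imwrite("pics/c7.png",np.clip(np.hstack(o)*1.3,0,255).astype(np.uint8))
E
```

```text
(no output)
```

View pics/c7.png

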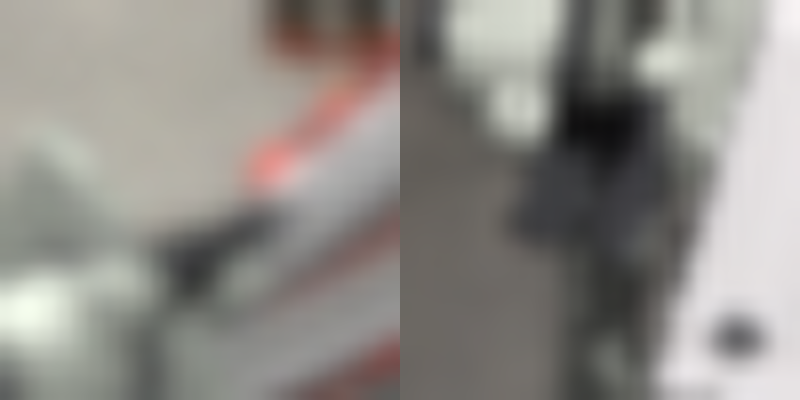

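The averaged top view shows the index blade ending near (545,238) and the pointer blade near (625,243), so they are close to level. I'll refine that by fitting the blade end edges.

```bash
python3 - <<'E'
import numpy as np
B=np.load("B.npy").mean(2);A=np.load("A.npy").mean(2)
np.set_printoptions(linewidth=200)
print("top cols 288..301");print(np.c_[np.arange(184,200),B[184:200,288:302].round()].astype(int))
print("scene cols 300..317");print(np.c_[np.arange(166,182),A[166:182,300:318].round()].astype(int))
E
```

```text
top cols 288..301
[[184 106 146 146 145  86  30  26  30  29  33  52  80 120 133]
 [185 100 133 143 139  77  24  14  15  15  23  46  76 117 131]
 [186  85 103 114 105  57  22  16  14  14  26  47  71 101 125]
 [187  73  77  78  69  49  36  30  21  21  34  48  63  85 102]
 [188  73  74  65  55  49  45  41  29  32  43  48  55  76  87]
 [189  78  78  68  54  49  48  45  37  42  48  50  52  70  86]
 [190  80  77  64  53  49  49  48  44  47  50  51  56  72  91]
 [191  80  70  56  49  49  47  43  44  49  54  61  64  72  98]
 [192  80  70  57  50  50  45  41  45  50  58  68  66  66 103]
 [193  82  79  72  64  60  51  48  45  51  63  71  70  73 122]
 [194  82  82  79  77  71  59  53  42  45  54  62  70  85 143]
 [195  81  81  81  80  75  62  53  42  41  43  56  72  97 152]
 [196  80  81  82  80  75  64  55  43  40  41  61  84 123 162]
 [197  81  83  83  81  76  64  55  44  41  45  67  97 145 168]
 [198  82  84  84  82  75  60  50  48  51  51  71 101 150 163]
 [199  83  84  85  83  75  61  54  64  69  57  75 113 156 162]]
scene cols 300..317
[[166 134 135 135 134 133 132 132 130 130 131 130 130
[... 511 characters left out ...]
23 129 130 129 124 119 114 105  92  81  81  94 108 117 117 109  96]
 [174 110 115 118 118 111 101  90  83  74  64  62  73  92 106 111 105  93  84]
 [175 109 116 118 110  93  76  65  56  55  63  76  87  98 104 100  90  84  82]
 [176 123 133 134 120  96  69  51  47  59  82  98 102  99  95  89  83  85  90]
 [177 141 143 143 131 106  77  51  48  70  97 108 105  95  87  87  92  97 103]
 [178 138 131 129 122 104  78  60  64  79  96 100  96  91  93  98 103 104 106]
 [179 129 116 111 103  90  79  80  83  84  89  93  96 100 105 106 108 108 109]
 [180 126 112  99  88  80  87  95  97  93  94 100 104 106 108 108 111 113 113]
 [181 123 109  95  80  75  90 102 105 104 105 106 107 109 111 113 112 111 104]]
```

```bash
python3 - <<'E'
from m import *
def px(c,a,r,y):
    C=camera_model(c);v=C["R"]@W(HH+[-r*np.cos(a),y,r*np.sin(a)])+C["t"];u=C["camera_matrix"]@v;return (u[:2]/u[2]).round(1)
for c in("scene","top"):
  for a in(.70,.72,.74):
    print(c,a,"ptr",[px(c,a,r,.142).tolist() for r in(.168,.18,.195)],"idx",[px(c,a,r,.152).tolist() for r in(.168,.18,.195)])
E
python3 hood.py
```

```text
scene 0.7 ptr [[307.4, 177.5], [309.9, 175.7], [313.0, 173.4]] idx [[304.7, 178.8], [307.2, 177.0], [310.4, 174.6]]
scene 0.72 ptr [[306.7, 176.4], [309.2, 174.5], [312.3, 172.1]] idx [[304.1, 177.7], [306.5, 175.8], [309.6, 173.3]]
scene 0.74 ptr [[306.1, 175.3], [308.5, 173.3], [311.5, 170.8]] idx [[303.4, 176.6], [305.8, 174.6], [308.8, 172.0]]
top 0.7 ptr [[298.6, 187.3], [297.6, 190.4], [296.4, 194.4]] idx [[294.6, 186.4], [293.6, 189.5], [292.4, 193.5]]
top 0.72 ptr [[298.7, 186.2], [297.8, 189.3], [296.6, 193.2]] idx [[294.8, 185.4], [293.8, 188.4], [292.5, 192.3]]
top 0.74 ptr [[298.9, 185.2], [297.9, 188.2], [296.7, 192.0]] idx [[294.9, 184.4], [293.9, 187.3], [292.7, 191.1]]
hood by grasp 0.7184 0.221 F [ -5.1   5.  -10.6] 30.3
{('scene', 'hood_pointer'): [np.float64(0.709), np.float64(0.705)], ('scene', 'index_tip'): [np.float64(0.721), np.float64(0.726)], ('top', 'hood_pointer'): [np.float64(0.691), np.float64(0.697)], ('top', 'index_tip'): [np.float64(0.738), np.float64(0.722)]}
```

Pointer and index agree to within about 0.01 rad, with the pointer slightly low by consensus. One small upward trim, then settle.

>>> {"method": "move_arm", "body": {
  "commands": [-1,0,1.5,-1,0,0,0,-1,0,0,0,0,0,0,-1,0,0,0,0,0,0,-1,0,0,0,0,0,0,-1,0,0,0,0,0,0,-1,0,0,0,0,0,0]
}}

```text
time_s: 31.65
tcp_pos: [0.5427, 0.044, 0.2698]
ee_rot: [-2.456, -1.952, -0.006]
force: [-2.7, 5.4, -9.8]
opening: 0.014
gripper_force: 50.2
```

```bash
python3 hood.py; python3 - <<'E'
from m import *
B=np.mean([snapshot("top").astype(float) for _ in range(8)],0).mean(2)
print(np.c_[np.arange(189,198),B[189:198,289:300].round()].astype(int))
A=np.mean([snapshot("scene").astype(float) for _ in range(8)],0).mean(2)
print(np.c_[np.arange(170,181),A[170:181,303:315].round()].astype(int))
for x in mark_of("scene","lever_grip")[:1]: print((RE.inv().apply(x["centre"]-O)-HH).round(4))
E
```

```text
hood by grasp 0.7266 0.221 F [-3.9  4.6 -9.8] 31.65
{('scene', 'hood_pointer'): [np.float64(0.714), np.float64(0.715)], ('scene', 'index_tip'): [np.float64(0.715)], ('top', 'hood_pointer'): [np.float64(0.71), np.float64(0.704)], ('top', 'index_tip'): [np.float64(0.732), np.float64(0.732)]}
[[189  78  68  54  50  48  46  42  52  54  56  53]
 [190  77  64  53  49  49  52  52  51  56  64  60]
 [191  70  56  49  49  47  50  61  55  56  65  65]
 [192  71  57  50  50  47  48  56  51  56  67  66]
 [193  79  72  63  60  52  52  46  44  54  68  70]
 [194  82  80  76  72  60  55  44  44  50  60  70]
 [195  81  81  80  75  62  54  43  42  44  57  74]
 [196  81  82  81  76  64  55  43  41  42  61  87]
 [197  83  83  81  76  64  54  43  41  46  67  98]]
[[170 135 136 136 135 135 134 134 138 144 146 141 137]
 [171 137 137 137 137 136 136 139 139 141 137 129 127]
 [172 137 136 132 132 131 131 130 122 115 110 114 120]
 [173 130 128 124 119 114 108 100  90  87  97 109 113]
 [174 118 113 101  90  83  76  69  74  88 102 109 104]
 [175 110  94  76  63  56  59  71  87  99 104 100  91]
 [176 120  95  70  51  47  63  87  99  97  92  87  81]
 [177 130 106  75  49  48  68  90  96  89  82  81  85]
 [178 122 104  77  59  59  70  81  86  84  85  91  97]
 [179 103  90  79  77  77  78  82  87  92  97 102 106]
 [180  87  81  89  94  95  93  93  99 104 105 107 108]]
[-0.054   0.2076  0.1613]
```

```bash
python3 - <<'E'
import cv2,numpy as np
for f in("scene4","scene5","h_scene_26.9"):
    A=cv2.imread(f"pics/{f}.png").astype(float).mean(2); print(f);print(np.c_[np.arange(168,184),A[168:184,302:318].round()].astype(int))
for f in("top5","h_top_26.9"):
    A=cv2.imread(f"pics/{f}.png").astype(float).mean(2); print(f);print(np.c_[np.arange(184,203),A[184:203,289:301].round()].astype(int))
E
```

```text
scene4
[[168  50  56  58  55  52  48  44  43  42  43  41  36  33  35  35  33]
 [169  44  49  47  48  51  42  43  40  44  43  42  38  35  38  43  30]
 [170  38  44  43  46  41  38  33  35  46  54  50  26  37  34  31  29]
 [171  36  38  35  38  36  34  34  48  57  58  55  40  33  26  25  23]
 [172  32  31  31  33  32  39  42  54  67  61  50  33  29  31  19  28]
 [173  33  28  34  22  31  45  53  65  66  58  46  31  27  26  27  31]
 [174  29  28  31  28  35  48  54  60  60  48  38  35  33  33  29  29]
 [175  29  23  31  34  38  50  64  75  69  51  39  44  38  41  42  43]
 [176  28  32  20  28  38  50  74  92  88  70  56  55  49  48  48  58]
 [177  35  29  33  26  36  53  81  99  98  84  64  64  59  62  65  73]
 [178  35  36  43  45  54  76  93 107 107  90  73  67  69  72  87 109]
 [179  34  47  57  69  83  98 109 112 112  91  78  77  85 103 130 160]
 [180  49  62  82  90 103 111 116 115 111  97  94 104 124 153 182 205]
 [181  69  89  98 103 107 115 115 114 110 112 128 152 178 204 217 224]
 [182  88 103 108 106 108 110 114 118 129 152 182 204 218 223 227 226]
 [183 103 114 111 108 104 10
[... 3745 characters left out ...]
51  49  49  48  42  40  48  71 111 135]
 [191  57  51  49  48  46  43  38  34  41  72 120 140]
 [192  66  57  49  48  46  44  37  35  45  75 119 135]
 [193  78  71  61  54  50  52  40  38  48  66  89  99]
 [194  81  80  75  69  59  54  44  46  50  57  68  74]
 [195  80  81  79  74  62  53  48  50  51  52  61  68]
 [196  80  80  80  75  62  52  52  52  55  59  69  80]
 [197  82  83  80  75  62  52  53  55  60  68  75  89]
 [198  83  83  82  75  60  51  51  52  58  72  75  93]
 [199  84  83  83  74  60  54  53  51  53  69  78 107]
 [200  84  85  84  75  58  51  55  56  58  73 101 135]
 [201  85  86  85  75  55  46  50  60  71  94 139 163]
 [202  85  84  83  73  56  45  48  62  73  93 133 166]]
```

>>> {"method": "move_arm", "body": {
  "commands": [-1,0,0.6,-0.4,0,0,0,-1,0,0,0,0,0,0,-1,0,0,0,0,0,0,-1,0,0,0,0,0,0,-1,0,0,0,0,0,0,-1,0,0,0,0,0,0]
}}

```text
time_s: 33.85
tcp_pos: [0.5432, 0.0439, 0.2702]
ee_rot: [-2.456, -1.952, -0.006]
force: [-3.4, 5.4, -11.1]
opening: 0.0139
gripper_force: 50.2
```

```bash
python3 hood.py && python3 -c "
from m import *
print(abs(env.read_state()['joint_velocities']).max()); print(job.hand_in())"
```

```text
hood by grasp 0.7297 0.221 F [ -4.5   4.5 -11.1] 33.85
{('scene', 'hood_pointer'): [np.float64(0.719), np.float64(0.715)], ('scene', 'index_tip'): [np.float64(0.725), np.float64(0.721)], ('top', 'hood_pointer'): [np.float64(0.707), np.float64(0.719)], ('top', 'index_tip'): [np.float64(0.726), np.float64(0.729)]}
0.001604832193644293
the job is handed in; nothing more can be done
None
```

Job handed in at about 34 s: the lever is upright on its stop, and the gripper is holding the hood still by its sleeve at about 0.725 rad, level with the index (measured at about 0.727) to within roughly 0.01 rad.

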